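# Find the empty pocket of the attenuator case by feel and fill it

### The job

One of the four lidded pockets of the attenuator case is empty. Find it by feel, by pressing the feeler pins in the lids: over a full pocket the pin stops almost at once, over the empty one it runs right down. Then open that lid only, lay the loose attenuator flat in the pocket, lengthwise and about central, and shut the lid fully.

Things in the scene. Friction and masses are not known exactly. Their poses are not given: they have to be found in the camera images.
- case: Attenuator case, fixed to the bench: grey metal, 124 mm deep (its x), 318 mm wide (its y), 40 mm high without lids; four pockets in a row along y, 78 mm apart, each with its own lid. Three hold an attenuator like the loose one, lying along case x; one is empty; all look alike from outside. Origin: centre of its underside; x points away from the robot (within 0.2 rad), z up.
- pocket0 (a point): Centre of the inner floor of the leftmost (+y) pocket, 4 mm above the bench; axes as the case. Inside the pocket is 104 mm long (case x), 72 mm wide (case y) and 36 mm deep; end walls 10 mm, dividers 6 mm thick.
- lid0_handle (a point): Middle of the T-handle's crossbar on the leftmost (+y) lid: black bar 14 mm thick, 24 mm long along case y, on an 8 mm stem. Lid shut: 68 mm above the bench (top 75 mm), 46 mm in front (-x) of the pocket centre. Pinched by its two ends from above it pivots between the fingers as the lid swings. Axes move with the lid.
- lid0 (a joint): Hinge of the leftmost (+y) lid (aluminium, 122 x 73 x 4 mm), rad: 0 shut, grows as the front edge swings up and away from the robot, to 1.9. Hinge line along case y, 62 mm behind (+x) the pocket centre, 40 mm above the bench, in the lid's underside; handle bar 108 mm from it along the lid and 28 mm above the underside. It stays where left; about 1 N at the handle moves it.
- pin0_top (a point): Centre of the flat top of the leftmost (+y) lid's feeler pin: steel cap 28 mm in diameter, 6 mm thick, over the pocket centre; raised, with the lid shut, its top is 70 mm above the bench (26 mm above the lid). Axes move with the lid.
- pin0 (a joint): Travel of the leftmost (+y) lid's feeler pin, m: 0 raised, grows as it is pressed down through the lid, at most 0.016. No spring: about 2 N moves it and it stays where left. Over an attenuator it stops after 0.004; over the empty pocket it runs down to 0.016. Shutting the lid over an attenuator pushes a lowered pin up again to about 0.004.
- pocket1 (a point): Centre of the inner floor of the second from the left pocket, 4 mm above the bench; axes as the case. Inside the pocket is 104 mm long (case x), 72 mm wide (case y) and 36 mm deep; end walls 10 mm, dividers 6 mm thick.
- lid1_handle (a point): Middle of the T-handle's crossbar on the second from the left lid: black bar 14 mm thick, 24 mm long along case y, on an 8 mm stem. Lid shut: 68 mm above the bench (top 75 mm), 46 mm in front (-x) of the pocket centre. Pinched by its two ends from above it pivots between the fingers as the lid swings. Axes move with the lid.
- lid1 (a joint): Hinge of the second from the left lid (aluminium, 122 x 73 x 4 mm), rad: 0 shut, grows as the front edge swings up and away from the robot, to 1.9. Hinge line along case y, 62 mm behind (+x) the pocket centre, 40 mm above the bench, in the lid's underside; handle bar 108 mm from it along the lid and 28 mm above the underside. It stays where left; about 1 N at the handle moves it.
- pin1_top (a point): Centre of the flat top of the second from the left lid's feeler pin: steel cap 28 mm in diameter, 6 mm thick, over the pocket centre; raised, with the lid shut, its top is 70 mm above the bench (26 mm above the lid). Axes move with the lid.
- pin1 (a joint): Travel of the second from the left lid's feeler pin, m: 0 raised, grows as it is pressed down through the lid, at most 0.016. No spring: about 2 N moves it and it stays where left. Over an attenuator it stops after 0.004; over the empty pocket it runs down to 0.016. Shutting the lid over an attenuator pushes a lowered pin up again to about 0.004.
- pocket2 (a point): Centre of the inner floor of the third from the left pocket, 4 mm above the bench; axes as the case. Inside the pocket is 104 mm long (case x), 72 mm wide (case y) and 36 mm deep; end walls 10 mm, dividers 6 mm thick.
- lid2_handle (a point): Middle of the T-handle's crossbar on the third from the left lid: black bar 14 mm thick, 24 mm long along case y, on an 8 mm stem. Lid shut: 68 mm above the bench (top 75 mm), 46 mm in front (-x) of the pocket centre. Pinched by its two ends from above it pivots between the fingers as the lid swings. Axes move with the lid.
- lid2 (a joint): Hinge of the third from the left lid (aluminium, 122 x 73 x 4 mm), rad: 0 shut, grows as the front edge swings up and away from the robot, to 1.9. Hinge line along case y, 62 mm behind (+x) the pocket centre, 40 mm above the bench, in the lid's underside; handle bar 108 mm from it along the lid and 28 mm above the underside. It stays where left; about 1 N at the handle moves it.
- pin2_top (a point): Centre of the flat top of the third from the left lid's feeler pin: steel cap 28 mm in diameter, 6 mm thick, over the pocket centre; raised, with the lid shut, its top is 70 mm above the bench (26 mm above the lid). Axes move with the lid.
- pin2 (a joint): Travel of the third from the left lid's feeler pin, m: 0 raised, grows as it is pressed down through the lid, at most 0.016. No spring: about 2 N moves it and it stays where left. Over an attenuator it stops after 0.004; over the empty pocket it runs down to 0.016. Shutting the lid over an attenuator pushes a lowered pin up again to about 0.004.
- pocket3 (a point): Centre of the inner floor of the rightmost (-y) pocket, 4 mm above the bench; axes as the case. Inside the pocket is 104 mm long (case x), 72 mm wide (case y) and 36 mm deep; end walls 10 mm, dividers 6 mm thick.
- lid3_handle (a point): Middle of the T-handle's crossbar on the rightmost (-y) lid: black bar 14 mm thick, 24 mm long along case y, on an 8 mm stem. Lid shut: 68 mm above the bench (top 75 mm), 46 mm in front (-x) of the pocket centre. Pinched by its two ends from above it pivots between the fingers as the lid swings. Axes move with the lid.
- lid3 (a joint): Hinge of the rightmost (-y) lid (aluminium, 122 x 73 x 4 mm), rad: 0 shut, grows as the front edge swings up and away from the robot, to 1.9. Hinge line along case y, 62 mm behind (+x) the pocket centre, 40 mm above the bench, in the lid's underside; handle bar 108 mm from it along the lid and 28 mm above the underside. It stays where left; about 1 N at the handle moves it.
- pin3_top (a point): Centre of the flat top of the rightmost (-y) lid's feeler pin: steel cap 28 mm in diameter, 6 mm thick, over the pocket centre; raised, with the lid shut, its top is 70 mm above the bench (26 mm above the lid). Axes move with the lid.
- pin3 (a joint): Travel of the rightmost (-y) lid's feeler pin, m: 0 raised, grows as it is pressed down through the lid, at most 0.016. No spring: about 2 N moves it and it stays where left. Over an attenuator it stops after 0.004; over the empty pocket it runs down to 0.016. Shutting the lid over an attenuator pushes a lowered pin up again to about 0.004.
- spare_center (a point): Centre (13 mm above its underside) of the loose attenuator, on the bench to the right of the case: finned aluminium block 60 x 22 x 26 mm with an 18 mm round coaxial connector at each end, 90 mm long in all along its x; y is its 22 mm width, z up. 0.08 to 0.17 kg, ends alike. Lying in a pocket, along case x, its centre is 13 mm above the floor, its top 10 mm below the lid.
There are look-alikes about, which are no part of the job. What is shaped like the part that bears spare_center but green is not meant.

How it is judged:
By the outcome, as a careful person would: the job done as asked, in the order asked, and still so for the second after the job is handed in, with the robot touching nothing.
It also fails if it takes over 72 s, if anything falls off the work surface, if the arm or the gripper's body presses on something with over 40 N, if the wrist force passes 120 N, or if a joint passes its speed limit or range.

### The arm

A 6-joint arm with a two-finger parallel gripper is mounted at the origin on the work surface; the furniture and walls round the work are solid. World frame = base frame: x ahead of the robot, y to its left, z up, the work surface at z = 0. Lengths are in m, angles in degrees, forces in N, time in s.
With the tool pointing down it reaches from about 0.3 to 0.75 m from the base axis. Payload 8.5 kg.
Tool frame: the origin (TCP) lies at the very end of the fingers, on their centre line; the grasp point (between the pads) lies 19 mm behind it; z points along the fingers, y is the line along which they close (so a half turn about z gives the same grasp; the last joint's range is limited). The gripper opens to 85 mm and grips with 20 to 120 N. Pads are 22 mm wide; open, the fingers measure 114 mm over their backs; the gripper's body (76 mm by 85 mm) begins 54 mm behind the grasp point. The pads swing forward as they close: fully open they stand 13 mm farther back than shut.
Start: joints at [-80.403, 21.807, 74.336, -0, 83.858, -12.336], TCP at [0.205, -0.51, 0.231] pointing down, gripper open.
Joint ranges: [-178.18, 178.18], [-50.72, 133.34], [12.68, 142.11], [-81.47, 261.47], [9.98, 163.14], [-165.26, 165.26]. Speed limits (degrees/s): [136.94, 136.94, 180, 180, 180, 180].

### API

Orientations are given as a 3x3 rotation matrix whose columns are the frame's x, y, z axes.
In Python, from rig import env, imaging gives the robot as it stands. The module is installed in compiled form; this text tells all that it offers.
- The arm moves only by the tool arm_command, never from a script. Its arguments are lists of equal length, an entry for each row: "turn": the turn, a rotation vector about the tool's x, y, z in units of 5 degrees (1.0 is 5 degrees), a list of three; "xyz": the shift along the tool's x, y, z in units of 50 mm (1.0 is 50 mm), a list of three; "claw": the finger opening in mm, from 0 to 85.4. A call has 1 to 12 rows; each row shifts and turns the commanded pose from where the row before left it, along the tool's axes as they then stand; what a row does not reach is not made up. A row lasts 1/10 s, in which the tool goes at most 50 mm and 8.59 degrees, less where a joint would pass 70% of its speed; a pose out of reach is approached as far as the arm can. A call is refused whole if a number of a shift passes 1 or a number of a turn 1, either way. A call with a gripper value outside its range is refused whole. The fingers move at their own pace and stop on an object; "squeeze" is the grip in N (left out, the last holds). Time passes only in rows, so rows that do not move let the fingers close. It gives the time, the measured TCP pose, the force, the opening and the grip force at its end, in the units of the state.
- env.observe(): the state, without advancing time (a new reading comes with each control period).
- imaging.get_image(name): name is "side" or "top"; returns (picture, depth): 384x512x3 uint8, blue, green, red; 384x512 float32, m along the optical axis (not along the pixel's ray), 0 where there is no reading.
- imaging.camera_info(name): a dict with "camera_matrix" (3x3 intrinsics, pixels), "rvec" (rotation vector, rad) and "tvec" (3), from world to camera coordinates, as OpenCV has them. Camera axes: x right, y down, z forward; pixel columns grow to the right and rows downward; lengths in m; the calibration is good to about 2 mm. A picture is of the moment at which its call begins. camera_info takes no time and is no camera call.
- env.close_job(): hands the job in; it is judged then, once.
The state is a dict: "time_s": time; "q": joint angles; "qvel": joint speeds; "joint_efforts": joint torques, N m; "position": TCP position; "tool_rot": TCP orientation; "ft_force": force on the tool from outside, world axes, zero at the start; "wrist_torque": the same for the moment, N m; "grip_width": finger opening in m; "gripper_force": force on a finger pad.
Only numpy, scipy, OpenCV 4.12 (cv2) and the standard library are available. Lean on these libraries where they do the work, as an engineer would, in place of code of your own. Each camera call takes 0.05 s, during which the arm holds its last target. There are 200 camera calls.

## Working session

There is one attempt and no reset: what is moved stays moved. The work goes in short steps, Python scripts to look and compute and a tool call to move; the robot and the scene stay as the last step left them, time stands still between calls to the robot, and variables do not carry over. Pictures are saved under pics/ and viewed, at most 10 in all, crops included, and the job is handed in when it is done.

Besides the shell and the picture viewer there is one more tool, called after ">>>" as name(argument=value, ...) on one line, values as JSON. arm_command: Moves the arm, as the interface text tells. Its arguments: {"type":"object","properties":{"turn":{"type":"array"},"xyz":{"type":"array"},"claw":{"type":"array"},"squeeze":{"type":"number"}},"required":["turn","xyz","claw"]}

```bash
mkdir -p pics; cat > h.py <<'E'
import numpy as np, cv2
from rig import env, imaging
def cloud(name):
    im,d=imaging.get_image(name); c=imaging.camera_info(name)
    K=np.array(c["camera_matrix"]);R=cv2.Rodrigues(np.array(c["rvec"],float))[0];t=np.array(c["tvec"],float).ravel()
    v,u=np.mgrid[:d.shape[0],:d.shape[1]]
    p=np.stack([(u-K[0,2])/K[0,0]*d,(v-K[1,2])/K[1,1]*d,d],-1)
    w=(p-t)@R; w[d==0]=np.nan
    return im,w
E
python3 - <<'E'
from h import *
s=env.observe();print(s["time_s"],s["position"],s["tool_rot"],s["grip_width"])
for n in("top","side"):
    im,w=cloud(n);cv2.imwrite(f"pics/{n}0.png",im);np.save(n+".npy",w)
E
```

```text
0.0 [ 0.20537813 -0.50989705  0.23070999] [[ 9.27620865e-01  3.73523055e-01 -2.40684555e-04]
 [ 3.73523006e-01 -9.27619826e-01  1.42246743e-03]
 [ 3.08060617e-04 -1.40941169e-03 -9.99998959e-01]] 0.08533677501508638
```

View pics/top0.png

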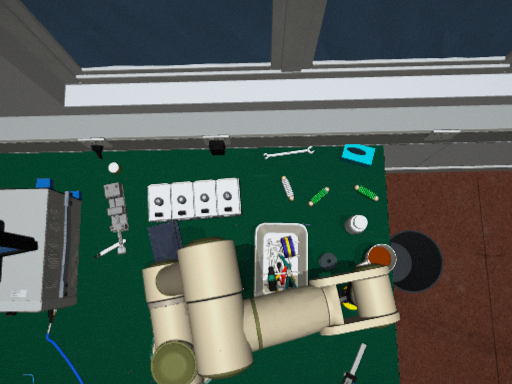

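View pics/side0.png

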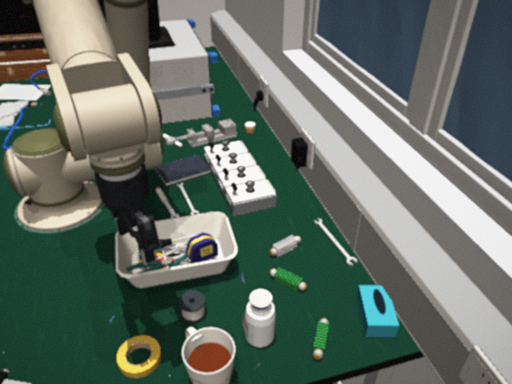

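The top view shows the case at u 148–240, v 178–220, with the grey spare at about (287,188) and green look-alikes at (319,197) and (367,192). Now I'll measure them.

```bash
python3 - <<'E'
from h import *
w=np.load("top.npy");im=cv2.imread("pics/top0.png")
sub=np.zeros(w.shape[:2],bool);sub[170:228,140:246]=1
lid=sub&(w[...,2]>.036)&(w[...,2]<.052)&(im.min(-1)>120)
p=w[lid];print(len(p),np.median(p[:,2]))
r=cv2.minAreaRect((p[:,:2]*1000).astype(np.float32));print(r,cv2.boxPoints(r))
hi=sub&(w[...,2]>.056)
n,l,st,c=cv2.connectedComponentsWithStats(hi.astype(np.uint8))
for i in range(1,n):
    q=w[l==i];print("hi",c[i],st[i,4],(q.mean(0)*1000).round(1),(q.max(0)*1000).round(1),im[l==i].mean(0).round())
# spare
for nm,(u0,u1,v0,v1) in dict(top=(275,300,172,205),side=(265,305,228,262)).items():
    w=np.load(nm+".npy");im=cv2.imread(f"pics/{nm}0.png")
    s=np.zeros(w.shape[:2],bool);s[v0:v1,u0:u1]=1
    q=w[s&(w[...,2]>.008)&(w[...,2]<.04)]
    r=cv2.minAreaRect((q[:,:2]*1000).astype(np.float32));print(nm,len(q),r,q.mean(0),q[:,2].max()); print(cv2.boxPoints(r))
im=cv2.imread("pics/top0.png")[165:228,140:310];cv2.imwrite("pics/crop.png",cv2.resize(im,None,fx=4.5,fy=4.5,interpolation=cv2.INTER_CUBIC))
E
```

```text
2883 0.04408002119923445
((507.9731750488281, -27.89251708984375), (129.23251342773438, 316.63385009765625), 3.3443496227264404) [[ 434.23126   126.385284]
 [ 452.70264  -189.70932 ]
 [ 581.7151   -182.17032 ]
 [ 563.2437    133.92429 ]]
hi [226.74 194.84] 50 [ 514.9 -144.6   70.6] [ 528.  -132.1   75.1] [125. 118. 116.]
hi [203.71153846 196.71153846] 52 [510.2 -66.9  70.1] [522.9 -53.8  77. ] [130. 126. 123.]
hi [180.77358491 198.66037736] 53 [505.2  10.6  70.2] [517.6  23.7  77. ] [128. 123. 121.]
hi [157.69230769 200.46153846] 52 [500.6  88.5  70.4] [513.7 102.3  76.4] [122. 116. 114.]
hi [228.  208.5] 28 [ 467.9 -148.8   73.8] [ 473.9 -138.7   81.8] [55. 52. 53.]
hi [204.58064516 210.32258065] 31 [463.4 -70.4  73.7] [471.8 -58.1  81.4] [60. 58. 57.]
hi [181.45454545 212.18181818] 33 [458.8   7.2  73. ] [466.4  19.8  79.3] [63. 61. 61.]
hi [158.33333333 213.93939394] 33 [454.5  84.9  72.4] [462.3  96.7  79.1] [64. 62. 61.]
top 161 ((544.119384765625, -356.9397888183594), (71.4473648071289, 81.92350769042969), 83.81831359863281) [ 0.54478063 -0.3523729   0.02146687] 0.03197684710576472
[[ 499.54904 -388.04492]
 [ 580.99615 -396.86658]
 [ 588.6897  -325.83466]
 [ 507.2426  -317.013  ]]
side 336 ((542.86328125, -354.4328308105469), (92.89258575439453, 25.0618896484375), 17.694740295410156) [ 0.54041836 -0.35770613  0.02121814] 0.03103845310274448
[[ 494.80566 -356.61188]
 [ 502.4231  -380.4881 ]
 [ 590.9209  -352.25378]
 [ 583.30347 -328.37756]]
```

View pics/crop.png

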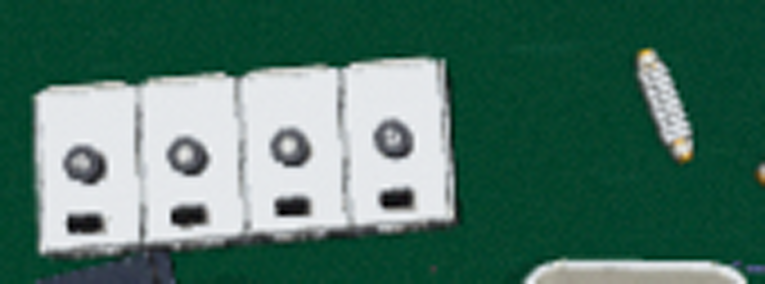

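The crop shows four pin caps, each with a dark handle bar in front of it. Pins fit a case centre of (0.508,-0.028) with yaw 3.5°, and the spare is at about (0.543,-0.354) with yaw about 17°. I'll start with pin 3, fingers closed.

>>> arm_command(turn=[[0,0,0.92],[0,0,0.92],[0,0,0.92],[0,0,0.92]], xyz=[[0,0,0],[0,0,0],[0,0,0],[0,0,0]], claw=[0,0,0,0], squeeze=25)

```text
time_s: 0.5
position: [0.2054, -0.51, 0.2309]
tool_rot: [[0.998, 0.058, -0.0], [0.058, -0.998, 0.001], [-0.0, -0.001, -1.0]]
ft_force: [-1.0, 0.2, -0.1]
grip_width: 0.0282
gripper_force: 0.0
```

>>> arm_command(turn=[[0,0,0],[0,0,0],[0,0,0],[0,0,0],[0,0,0],[0,0,0],[0,0,0],[0,0,0],[0,0,0],[0,0,0],[0,0,0],[0,0,0]], xyz=[[0.55,-0.575,0],[0.55,-0.575,0],[0.55,-0.575,0],[0.55,-0.575,0],[0.55,-0.575,0],[0.55,-0.575,0],[0.55,-0.575,0],[0.55,-0.575,0],[0.55,-0.575,0],[0.55,-0.575,0],[0.55,-0.575,0],[0.55,-0.575,0]], claw=[0,0,0,0,0,0,0,0,0,0,0,0])

```text
time_s: 1.7
position: [0.5143, -0.144, 0.2311]
tool_rot: [[0.998, 0.062, -0.001], [0.062, -0.998, 0.0], [-0.001, -0.0, -1.0]]
ft_force: [0.3, -1.9, 0.5]
grip_width: -0.0002
gripper_force: 0.0
```

```bash
cat >> h.py <<'E'
C=np.array([.5078,-.0280]);Y=np.radians(3.5);ex=np.array([np.cos(Y),np.sin(Y)]);ey=np.array([-ex[1],ex[0]])
def pin(i): return C+ey*(.117-.078*i)
def delta(xy,z,yaw=3.5):
    s=env.observe();R=np.array(s["tool_rot"]);y=np.radians(yaw);c,n=np.cos(y),np.sin(y)
    T=np.array([[c,n,0],[n,-c,0],[0,0,-1]])
    print("t",s["time_s"],"pos",np.round(s["position"],4),"F",np.round(s["ft_force"],1),"w",s["grip_width"],s["gripper_force"])
    print("turn",np.round(cv2.Rodrigues(R.T@T)[0].ravel()/np.radians(5),3),"shift(after turn)",np.round(T.T@(np.r_[xy,z]-s["position"])/.05,3))
E
python3 -c "
from h import *
delta(pin(3),.072)"
```

```text
t 1.7 pos [ 0.5143 -0.144   0.2311] F [ 0.3 -1.9  0.5] w -0.00021888357540201058 0.0
turn [-0.003  0.006  0.007] shift(after turn) [0.012 0.017 3.182]
```

Now descend to z ≈ 0.074, then press in 1 mm steps.

>>> arm_command(turn=[[0,0,0],[0,0,0],[0,0,0],[0,0,0],[0,0,0],[0,0,0],[0,0,0]], xyz=[[0.01,0.02,0.7],[0,0,0.7],[0,0,0.7],[0,0,0.6],[0,0,0.3],[0,0,0.14],[0,0,0]], claw=[0,0,0,0,0,0,0])

```text
time_s: 2.4
position: [0.5139, -0.1463, 0.0738]
tool_rot: [[0.998, 0.062, -0.001], [0.062, -0.998, 0.001], [-0.001, -0.001, -1.0]]
ft_force: [0.3, 0.1, 1.2]
grip_width: -0.0002
gripper_force: 0.0
```

>>> arm_command(turn=[[0,0,0],[0,0,0],[0,0,0],[0,0,0]], xyz=[[0,0,0.04],[0,0,0.04],[0,0,0.04],[0,0,0]], claw=[0,0,0,0])

```text
time_s: 2.8
position: [0.5143, -0.1466, 0.0686]
tool_rot: [[0.998, 0.062, 0.001], [0.062, -0.998, -0.0], [0.001, 0.0, -1.0]]
ft_force: [0.5, -0.3, 0.9]
grip_width: 0.0001
gripper_force: 0.2
```

>>> arm_command(turn=[[0,0,0],[0,0,0],[0,0,0]], xyz=[[0,0,0.03],[0,0,0.03],[0,0,0]], claw=[0,0,0])

```text
time_s: 3.1
position: [0.5144, -0.1466, 0.066]
tool_rot: [[0.998, 0.062, 0.001], [0.062, -0.998, -0.001], [0.001, 0.001, -1.0]]
ft_force: [-1.2, 0.4, 7.4]
grip_width: 0.0001
gripper_force: 3.7
```

>>> arm_command(turn=[[0,0,0],[0,0,0],[0,0,0]], xyz=[[0,0,0.03],[0,0,0],[0,0,0]], claw=[0,0,0])

```text
time_s: 3.4
position: [0.5145, -0.1467, 0.0659]
tool_rot: [[0.998, 0.062, 0.002], [0.062, -0.998, -0.001], [0.002, 0.002, -1.0]]
ft_force: [-5.0, 2.2, 20.6]
grip_width: -0.0
gripper_force: 10.4
```

Pin 3 stopped at 4 mm, so that pocket is full. Next is pin 2.

>>> arm_command(turn=[[0,0,0],[0,0,0],[0,0,0],[0,0,0],[0,0,0],[0,0,0],[0,0,0],[0,0,0],[0,0,0]], xyz=[[0,0,-0.46],[0,-0.6,0],[0,-0.6,0],[0,-0.4,0],[0,0,0.2],[0,0,0.1],[0,0,0.06],[0,0,0.05],[0,0,0]], claw=[0,0,0,0,0,0,0,0,0])

```text
time_s: 4.3
position: [0.5091, -0.0673, 0.0659]
tool_rot: [[0.998, 0.061, -0.0], [0.061, -0.998, 0.0], [-0.0, -0.0, -1.0]]
ft_force: [0.2, 0.3, 0.3]
grip_width: 0.0
gripper_force: 0.0
```

>>> arm_command(turn=[[0,0,0],[0,0,0],[0,0,0]], xyz=[[0,0,0.03],[0,0,0],[0,0,0]], claw=[0,0,0])

```text
time_s: 4.6
position: [0.5092, -0.0667, 0.0649]
tool_rot: [[0.998, 0.061, 0.0], [0.061, -0.998, -0.0], [0.0, 0.0, -1.0]]
ft_force: [0.1, 0.9, -0.0]
grip_width: -0.0
gripper_force: 0.0
```

>>> arm_command(turn=[[0,0,0],[0,0,0],[0,0,0],[0,0,0]], xyz=[[0,0,0.05],[0,0,0.05],[0,0,0.04],[0,0,0]], claw=[0,0,0,0])

```text
time_s: 5.0
position: [0.5091, -0.0665, 0.0575]
tool_rot: [[0.998, 0.062, -0.0], [0.062, -0.998, 0.0], [-0.0, -0.0, -1.0]]
ft_force: [-0.3, 0.0, 0.1]
grip_width: 0.0
gripper_force: 0.0
```

>>> arm_command(turn=[[0,0,0],[0,0,0],[0,0,0],[0,0,0]], xyz=[[0,0,0.05],[0,0,0.04],[0,0,0],[0,0,0]], claw=[0,0,0,0])

```text
time_s: 5.4
position: [0.5092, -0.0666, 0.0539]
tool_rot: [[0.998, 0.062, 0.001], [0.062, -0.998, -0.0], [0.0, 0.0, -1.0]]
ft_force: [-2.1, 0.9, 9.1]
grip_width: -0.0002
gripper_force: 4.5
```

Pin 2 ran down the full 16 mm, so pocket 2 is the empty one. Next I'll pinch its handle.

>>> arm_command(turn=[[0,0,0],[0,0,0],[0,0,0],[0,0,0],[0,0,0],[0,0,0]], xyz=[[0,0,-0.6],[0,0,-0.65],[-0.4,0.01,0],[-0.5,0,0],[0,0,0],[0,0,0]], claw=[0,45,45,45,45,45])

```text
time_s: 6.0
position: [0.4644, -0.07, 0.1159]
tool_rot: [[0.998, 0.061, 0.0], [0.061, -0.998, 0.0], [0.0, 0.0, -1.0]]
ft_force: [0.3, 0.0, -0.3]
grip_width: 0.0448
gripper_force: 0.0
```

```bash
python3 - <<'E'
from h import *
delta(pin(2)-.046*ex,.052)
H=pin(2)+.062*ex
for i in range(1,9):
    a=np.radians(12.5*i);print(i, ((-.108*np.cos(a)+.028*np.sin(a)+.108)/.05).round(3), (-(.108*np.sin(a)+.028*np.cos(a)-.028)/.05).round(3))
E
```

```text
t 6.0 pos [ 0.4644 -0.07    0.1159] F [ 0.3  0.  -0.3] w 0.04478749288260974 0.0
turn [ 0.    -0.004  0.001] shift(after turn) [-0.003 -0.005  1.278]
1 0.172 -0.454
2 0.439 -0.86
3 0.787 -1.199
4 1.201 -1.455
5 1.659 -1.615
6 2.142 -1.671
7 2.625 -1.622
8 3.087 -1.47
```

>>> arm_command(turn=[[0,0,0],[0,0,0],[0,0,0],[0,0,0],[0,0,0],[0,0,0],[0,0,0],[0,0,0]], xyz=[[0,0,0.5],[0,0,0.5],[0,0,0.28],[0,0,0],[0,0,0],[0,0,0],[0,0,0],[0,0,0]], claw=[45,45,45,45,15,15,15,15], squeeze=25)

```text
time_s: 6.8
position: [0.465, -0.0693, 0.0526]
tool_rot: [[0.998, 0.061, 0.002], [0.061, -0.998, 0.001], [0.002, -0.001, -1.0]]
ft_force: [3.0, 4.3, -1.6]
grip_width: 0.0232
gripper_force: 26.5
```

>>> arm_command(turn=[[0,0,0],[0,0,0],[0,0,0],[0,0,0],[0,0,0],[0,0,0],[0,0,0],[0,0,0]], xyz=[[0.076,0,-0.23],[0.096,0,-0.224],[0.122,0,-0.21],[0.145,0,-0.196],[0.165,0,-0.178],[0.183,0,-0.161],[0.2,0,-0.138],[0.214,0,-0.118]], claw=[15,15,15,15,15,15,15,15])

```text
time_s: 7.6
position: [0.5239, -0.0656, 0.1254]
tool_rot: [[0.998, 0.062, -0.001], [0.062, -0.998, 0.001], [-0.001, -0.001, -1.0]]
ft_force: [-0.7, 1.7, -4.3]
grip_width: 0.0234
gripper_force: 25.5
```

>>> arm_command(turn=[[0,0,0],[0,0,0],[0,0,0],[0,0,0],[0,0,0],[0,0,0],[0,0,0],[0,0,0],[0,0,0]], xyz=[[0.225,0,-0.092],[0.233,0,-0.068],[0.24,0,-0.04],[0.243,0,-0.016],[0.243,0,0.012],[0.24,0,0.037],[0.235,0,0.064],[0.227,0,0.088],[0,0,0]], claw=[15,15,15,15,15,15,15,15,15])

```text
time_s: 8.5
position: [0.6202, -0.0598, 0.1266]
tool_rot: [[0.998, 0.062, 0.004], [0.062, -0.998, 0.0], [0.004, -0.0, -1.0]]
ft_force: [1.8, 3.2, 6.4]
grip_width: 0.0233
gripper_force: 25.8
```

```bash
python3 - <<'E'
from h import *
delta(pin(2),.25)
im,w=cloud("side");cv2.imwrite("pics/side1.png",im)
E
```

```text
t 8.5 pos [ 0.6202 -0.0598  0.1266] F [1.8 3.2 6.4] w 0.02333816047581871 25.840552747249603
turn [-0.    -0.044  0.013] shift(after turn) [-2.205  0.008 -2.469]
```

View pics/side1.png

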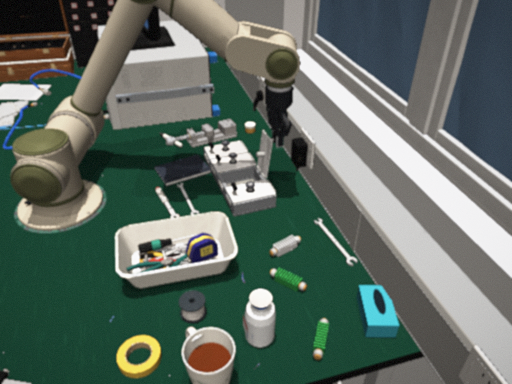

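The view shows lid 2 standing open at about (265,155), with the gripper holding its handle. I'll release it, rise, and refine the spare's pose.

>>> arm_command(turn=[[0,0,0],[0,0,0],[0,0,0],[0,0,0],[0,0,0],[0,0,0],[0,0,0]], xyz=[[0,0,0],[0,0,0],[0,0,0],[0,0,-0.4],[0,0,-0.7],[0,0,-0.8],[0,0,-0.5]], claw=[45,45,45,45,45,45,45])

```text
time_s: 9.25
position: [0.6186, -0.0606, 0.2484]
tool_rot: [[0.998, 0.061, 0.003], [0.061, -0.998, -0.001], [0.003, 0.001, -1.0]]
ft_force: [0.3, -0.3, 0.2]
grip_width: 0.0451
gripper_force: 0.0
```

```bash
python3 - <<'E'
from h import *
for nm,(u0,u1,v0,v1) in dict(top=(276,300,172,204),side=(262,308,226,264)).items():
    im,w=cloud(nm);w=w[v0:v1,u0:u1];im=im[v0:v1,u0:u1].astype(int)
    m=(im[...,2]>80)&np.isfinite(w[...,2])&(w[...,2]>.005)&(w[...,2]<.04)
    q=w[m]*1000
    m2,e,_=cv2.PCACompute2(q[:,:2].astype(np.float32),None)
    yaw=np.degrees(np.arctan2(e[0,1],e[0,0]));r=(q[:,:2]-m2)@e.T
    lo,hi=np.percentile(r,[2,98],axis=0);print(nm,len(q),m2,yaw,lo,hi,"ctr",m2+((lo+hi)/2)@e)
delta([.5429,-.3544],.25,17.5)
E
```

```text
top 151 [[ 544.5529 -352.1141]] 18.644884 [-42.23172365 -11.072675  ] [42.1912112 10.2648048] ctr [[ 544.66286307 -352.50331709]]
side 345 [[ 541.0981  -357.70776]] 18.44564 [-39.89830248  -8.65044428] [43.31356801 13.90919369] ctr [[ 541.8860385  -354.67317203]]
t 9.35 pos [ 0.6193 -0.0608  0.2494] F [ 0.5  0.7 -0.4] w 0.045026229535639006 0.0
turn [ 0.041 -0.076 -2.795] shift(after turn) [-3.224  5.141 -0.011]
```

>>> arm_command(turn=[[0,0,-0.98],[0,0,-0.98],[0,0,-0.98]], xyz=[[0,0,0],[0,0,0],[0,0,0]], claw=[60,60,60])

```text
time_s: 9.65
position: [0.618, -0.0604, 0.2441]
tool_rot: [[0.949, 0.316, -0.002], [0.316, -0.949, 0.0], [-0.002, -0.001, -1.0]]
ft_force: [0.2, -0.2, 0.1]
grip_width: 0.0599
gripper_force: 0.0
```

>>> arm_command(turn=[[0,0,0],[0,0,0],[0,0,0],[0,0,0],[0,0,0],[0,0,0],[0,0,0],[0,0,0],[0,0,0],[0,0,0],[0,0,0],[0,0,0]], xyz=[[-0.328,0.508,0],[-0.328,0.508,0],[-0.328,0.508,0],[-0.328,0.508,0],[-0.328,0.508,0],[-0.328,0.508,0.4],[-0.328,0.508,0.6],[-0.328,0.508,0.6],[-0.328,0.508,0.6],[-0.328,0.508,0.6],[0,0,0.4],[0,0,0]], claw=[60,60,60,60,60,60,60,60,60,60,60,60])

```text
time_s: 10.85
position: [0.5401, -0.3524, 0.0812]
tool_rot: [[0.95, 0.311, -0.006], [0.311, -0.95, 0.005], [-0.004, -0.007, -1.0]]
ft_force: [-1.0, 0.2, 0.2]
grip_width: 0.0599
gripper_force: 0.0
```

```bash
python3 - <<'E'
from h import *
delta([.5435,-.3533],.007,18.4)
E
```

```text
t 10.85 pos [ 0.5401 -0.3524  0.0812] F [-1.   0.2  0.2] w 0.059920906672464545 0.0
turn [-0.079  0.042 -0.052] shift(after turn) [0.06  0.039 1.485]
```

>>> arm_command(turn=[[-0.08,0.04,-0.05],[0,0,0],[0,0,0],[0,0,0],[0,0,0],[0,0,0],[0,0,0],[0,0,0],[0,0,0]], xyz=[[0.06,0.04,0.4],[0,0,0.5],[0,0,0.4],[0,0,0.18],[0,0,0],[0,0,0],[0,0,0],[0,0,0],[0,0,0]], claw=[60,60,60,60,60,15,15,15,15], squeeze=35)

```text
time_s: 11.75
position: [0.5463, -0.3545, 0.0127]
tool_rot: [[0.948, 0.317, 0.007], [0.317, -0.948, -0.007], [0.005, 0.009, -1.0]]
ft_force: [-0.6, 1.1, 6.3]
grip_width: 0.0209
gripper_force: 35.7
```

>>> arm_command(turn=[[0,0,0],[0,0,0],[0,0,0],[0,0,0],[0,0,0],[0,0,0],[0,0,0]], xyz=[[0,0,-0.2],[0,0,-0.5],[0,0,-0.8],[0,0,-0.8],[0,0,-0.6],[0,0,-0.4],[0,0,0]], claw=[15,15,15,15,15,15,15])

```text
time_s: 12.45
position: [0.5456, -0.3539, 0.1799]
tool_rot: [[0.948, 0.317, 0.01], [0.317, -0.948, -0.01], [0.006, 0.012, -1.0]]
ft_force: [0.4, -0.4, -0.6]
grip_width: 0.0213
gripper_force: 34.8
```

```bash
python3 - <<'E'
from h import *
delta(pin(2),.18,3.5)
im,w=cloud("side");cv2.imwrite("pics/side2.png",cv2.resize(im[100:300,130:390],None,fx=3,fy=3));np.save("s2.npy",w);cv2.imwrite("s2.png",im)
E
```

```text
t 12.45 pos [ 0.5456 -0.3539  0.1799] F [ 0.4 -0.4 -0.6] w 0.021308183870527197 34.83926832675934
turn [ 0.133 -0.091  2.997] shift(after turn) [-3.570e-01 -5.772e+00 -1.000e-03]
```

View pics/side2.png

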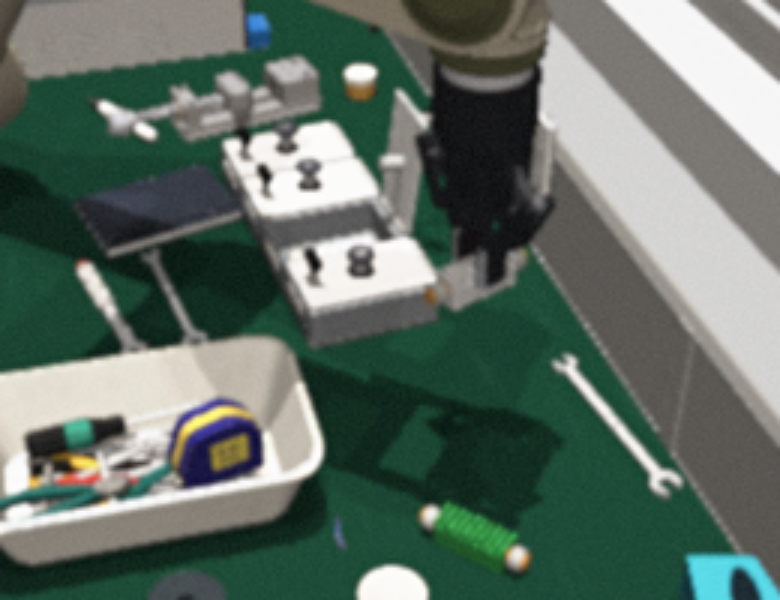

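The view shows the spare held level in the gripper, at crop (430–522, 257–293). The finger sits off its middle, so I'll measure its extent in the tool frame.

```bash
python3 - <<'E'
from h import *
w=np.load("s2.npy");im=cv2.imread("s2.png").astype(int);s=env.observe();R=np.array(s["tool_rot"]);p=np.array(s["position"])
t=(w-p)@R*1000
m=(abs(t[...,0])<75)&(abs(t[...,1])<22)&(t[...,2]>-35)&(t[...,2]<25)
br=m&(im.min(-1)>70)
dk=m&(im.max(-1)<60)
org=m&(im[...,2]-im[...,0]>35)
for n,k in(("bright",br),("dark",dk),("orange",org)):
    q=t[k];v,u=np.nonzero(k);print(n,len(q),np.percentile(q,[2,50,98],axis=0).round(1).tolist(),u.min(),u.max(),v.min(),v.max())
im2,w2=cloud("top");t2=(w2-p)@R*1000
m=(abs(t2[...,0])<80)&(abs(t2[...,1])<20)&(t2[...,2]>-35)&(t2[...,2]<25)
q=t2[m];v,u=np.nonzero(m);print(len(q),q.min(0),q.max(0)) 
print(np.c_[u,v,q.round(0),im2[m]][::5].astype(int).tolist())
E
```

```text
bright 336 [[-44.6, -10.0, -28.1], [-14.0, 9.3, -10.6], [38.1, 18.0, 7.3]] 271 305 183 202
dark 57 [[-13.0, -11.7, -34.4], [-5.5, -9.4, -25.6], [5.8, 21.4, -14.2]] 282 295 178 194
orange 22 [[-48.1, -3.9, -10.8], [-46.2, 3.2, -5.1], [9.2, 6.3, 1.4]] 271 304 184 201
21 [-23.5751176  -13.13303954 -23.09222183] [-9.34772804  1.19420043  7.71338959]
[[288, 181, -10, -13, -23, 46, 45, 42], [290, 182, -13, -7, -9, 131, 137, 136], [290, 183, -17, -9, -16, 167, 169, 170], [290, 184, -19, -9, -10, 133, 139, 136], [290, 186, -24, -11, -4, 91, 102, 106]]
```

>>> arm_command(turn=[[0.035,-0.025,0.75],[0.035,-0.025,0.75],[0.035,-0.025,0.75],[0.035,-0.025,0.75]], xyz=[[0,0,0],[0,0,0],[0,0,0],[0,0,0]], claw=[15,15,15,15])

```text
time_s: 12.95
position: [0.5444, -0.3529, 0.1741]
tool_rot: [[0.998, 0.058, -0.008], [0.058, -0.998, 0.007], [-0.008, -0.008, -1.0]]
ft_force: [-0.7, -0.1, -1.0]
grip_width: 0.0214
gripper_force: 34.8
```

>>> arm_command(turn=[[0,0,0],[0,0,0],[0,0,0],[0,0,0],[0,0,0],[0,0,0],[0,0,0],[0,0,0],[0,0,0],[0,0,0],[0,0,0],[0,0,0]], xyz=[[-0.04,-0.4,0],[-0.04,-0.55,0],[-0.04,-0.55,0],[-0.04,-0.55,0],[-0.04,-0.55,0],[-0.04,-0.55,0],[-0.04,-0.55,0],[-0.04,-0.55,0],[-0.04,-0.55,0],[-0.04,-0.55,0],[-0.08,-0.42,0],[0,0,0]], claw=[15,15,15,15,15,15,15,15,15,15,15,15])

```text
time_s: 14.15
position: [0.5021, -0.0644, 0.1765]
tool_rot: [[0.998, 0.063, -0.009], [0.063, -0.998, 0.006], [-0.008, -0.007, -1.0]]
ft_force: [-0.2, -0.2, -1.2]
grip_width: 0.0212
gripper_force: 34.8
```

```bash
python3 - <<'E'
from h import *
delta(pin(2)-.006*ex,.064)
E
```

```text
t 14.15 pos [ 0.5021 -0.0644  0.1765] F [-0.2 -0.2 -1.2] w 0.02116353843002644 34.813576340675354
turn [-0.08   0.096  0.026] shift(after turn) [0.039 0.06  2.251]
```

>>> arm_command(turn=[[-0.08,0.095,0.03],[0,0,0],[0,0,0],[0,0,0],[0,0,0],[0,0,0],[0,0,0]], xyz=[[0.04,0.06,0],[0,0,0.4],[0,0,0.6],[0,0,0.6],[0,0,0.5],[0,0,0.15],[0,0,0]], claw=[15,15,15,15,15,15,15])

```text
time_s: 14.85
position: [0.5058, -0.0706, 0.0645]
tool_rot: [[0.998, 0.057, 0.001], [0.057, -0.998, -0.001], [0.001, 0.001, -1.0]]
ft_force: [-0.3, -1.0, -1.0]
grip_width: 0.021
gripper_force: 34.8
```

```bash
python3 - <<'E'
from h import *
delta(pin(2)+.003*ex,.018)
im,w=cloud("side");cv2.imwrite("pics/side3.png",cv2.resize(im[110:220,180:310],None,fx=5,fy=5,interpolation=cv2.INTER_CUBIC))
E
```

```text
t 14.85 pos [ 0.5058 -0.0706  0.0645] F [-0.3 -1.  -1. ] w 0.021019101547977495 34.77202534675598
turn [ 0.014 -0.016 -0.046] shift(after turn) [ 0.152 -0.067  0.93 ]
```

View pics/side3.png

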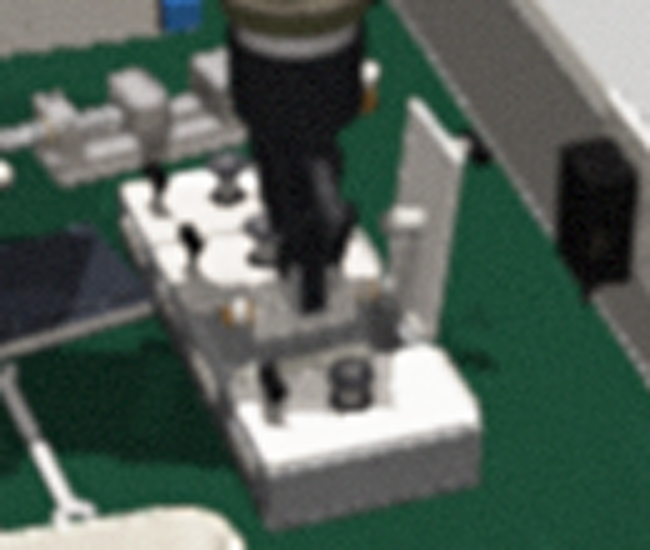

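The block hangs just over pocket 2, with connector ends at crop (238,312) and (370,290). The fit looks fine, so I'll shift and lower.

>>> arm_command(turn=[[0,0,-0.045],[0,0,0],[0,0,0],[0,0,0],[0,0,0]], xyz=[[0.16,-0.067,0],[0,0,0.2],[0,0,0.3],[0,0,0.2],[0,0,0]], claw=[15,15,15,15,15])

```text
time_s: 15.4
position: [0.5134, -0.0658, 0.0293]
tool_rot: [[0.998, 0.062, 0.001], [0.062, -0.998, -0.001], [0.001, 0.001, -1.0]]
ft_force: [-1.3, 0.0, 0.1]
grip_width: 0.0212
gripper_force: 34.8
```

>>> arm_command(turn=[[0,0,0],[0,0,0],[0,0,0]], xyz=[[0,0,0.1],[0,0,0.08],[0,0,0]], claw=[15,15,15])

```text
time_s: 15.7
position: [0.5138, -0.0661, 0.0212]
tool_rot: [[0.998, 0.062, 0.003], [0.062, -0.998, -0.002], [0.003, 0.002, -1.0]]
ft_force: [0.2, 0.5, -1.0]
grip_width: 0.0213
gripper_force: 34.8
```

>>> arm_command(turn=[[0,0,0],[0,0,0],[0,0,0]], xyz=[[0,0,0.05],[0,0,0],[0,0,0]], claw=[15,15,15])

```text
time_s: 16.0
position: [0.514, -0.0661, 0.019]
tool_rot: [[0.998, 0.062, 0.004], [0.062, -0.998, -0.002], [0.003, 0.002, -1.0]]
ft_force: [-0.8, -0.3, -0.8]
grip_width: 0.0211
gripper_force: 34.8
```

>>> arm_command(turn=[[0,0,0],[0,0,0],[0,0,0]], xyz=[[0,0,0.03],[0,0,0],[0,0,0]], claw=[15,15,15])

```text
time_s: 16.3
position: [0.5139, -0.0661, 0.0174]
tool_rot: [[0.998, 0.062, 0.003], [0.062, -0.998, -0.002], [0.003, 0.002, -1.0]]
ft_force: [-0.2, -0.1, -1.2]
grip_width: 0.0207
gripper_force: 34.8
```

>>> arm_command(turn=[[0,0,0],[0,0,0],[0,0,0]], xyz=[[0,0,0.03],[0,0,0],[0,0,0]], claw=[15,15,15])

```text
time_s: 16.6
position: [0.5141, -0.0661, 0.0167]
tool_rot: [[0.998, 0.062, 0.004], [0.062, -0.998, -0.002], [0.004, 0.002, -1.0]]
ft_force: [-1.8, 0.3, 7.8]
grip_width: 0.0212
gripper_force: 35.9
```

>>> arm_command(turn=[[0,0,0],[0,0,0],[0,0,0]], xyz=[[0,0,0.03],[0,0,0],[0,0,0]], claw=[15,15,15])

```text
time_s: 16.9
position: [0.5141, -0.0661, 0.0166]
tool_rot: [[0.998, 0.062, 0.005], [0.062, -0.998, -0.003], [0.005, 0.003, -1.0]]
ft_force: [-8.4, 2.4, 24.5]
grip_width: 0.0211
gripper_force: 38.0
```

Seated on the floor. I'll ease off, open only a little because the pocket is narrow, and rise.

>>> arm_command(turn=[[0,0,0],[0,0,0],[0,0,0],[0,0,0],[0,0,0],[0,0,0],[0,0,0],[0,0,0],[0,0,0]], xyz=[[0,0,-0.05],[0,0,0],[0,0,0],[0,0,-0.1],[0,0,-0.3],[-0.1,0,-0.6],[-0.1,0,-0.8],[0,0,-0.8],[0,0,-0.8]], claw=[21,31,31,31,31,31,31,31,31])

```text
time_s: 17.8
position: [0.503, -0.0663, 0.1887]
tool_rot: [[0.998, 0.062, 0.003], [0.062, -0.998, -0.002], [0.003, 0.002, -1.0]]
ft_force: [0.5, -0.5, -0.5]
grip_width: 0.031
gripper_force: 0.0
```

>>> arm_command(turn=[[0,0,0],[0,0,0],[0,0,0],[0,0,0]], xyz=[[-0.6,0,-0.4],[-0.8,0,0],[-0.8,0,0],[-0.8,0,0]], claw=[31,31,31,31])

```text
time_s: 18.2
position: [0.3521, -0.0755, 0.2065]
tool_rot: [[0.998, 0.063, 0.003], [0.063, -0.998, -0.002], [0.003, 0.002, -1.0]]
ft_force: [-0.5, -0.3, 0.8]
grip_width: 0.0309
gripper_force: 0.0
```

```bash
python3 - <<'E'
from h import *
print(env.observe()["position"])
im,w=cloud("top");d=w-np.r_[pin(2),0]
c=np.stack([d[...,:2]@ex,d[...,:2]@ey,w[...,2]],-1)*1000
m=(abs(c[...,0])<51)&(abs(c[...,1])<33)&(c[...,2]>20)&(c[...,2]<40)
q=c[m];print(len(q),np.percentile(q,[3,50,97],axis=0).round(1))
cv2.imwrite("pics/top3.png",cv2.resize(im[165:232,140:260],None,fx=5,fy=5,interpolation=cv2.INTER_CUBIC))
E
```

```text
[ 0.35205621 -0.07546278  0.20645864]
134 [[-35.3 -10.4  20.5]
 [  4.   -0.5  26.8]
 [ 44.8  10.1  36.5]]
```

View pics/top3.png

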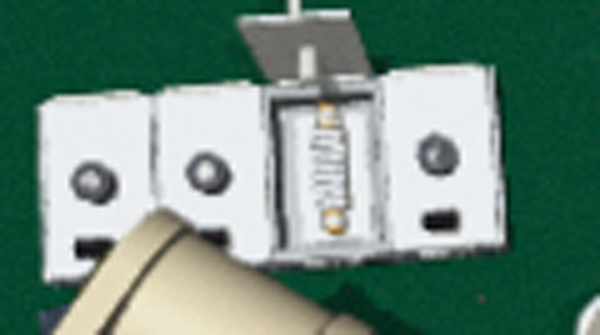

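The block lies flat lengthwise in pocket 2, with connectors at crop (327,113) and (333,222). It may sit slightly to the rear, so I'll quantify that.

```bash
python3 - <<'E'
from h import *
for nm in("top","side"):
    im,w=cloud(nm);im=im.astype(int);d=w-np.r_[pin(2),0]
    c=np.stack([d[...,:2]@ex,d[...,:2]@ey,w[...,2]],-1)*1000
    m=(abs(c[...,0])<60)&(abs(c[...,1])<33)&(c[...,2]>8)&(c[...,2]<42)
    o=m&(im[...,2]-im[...,0]>30)
    for sgn in(-1,1):
        q=c[o&(sgn*c[...,0]>20)];print(nm,sgn,len(q),q.mean(0).round(1) if len(q) else "",(q[:,0].min(),q[:,0].max()) if len(q) else "")
    g=m&(im.min(-1)>110)&(abs(c[...,1])<12)&(c[...,2]>22)&(c[...,2]<35);q=c[g];print("body",len(q),np.percentile(q,[5,50,95],axis=0).round(1).tolist() if len(q) else "")
E
```

```text
top -1 12 [-36.2  -0.5  20.4] (np.float64(-41.265493178224965), np.float64(-28.06744832893922))
top 1 10 [40.5  0.3 24.6] (np.float64(29.926787956938572), np.float64(52.24596988064263))
body 122 [[-34.7, -10.2, 23.4], [3.5, -0.9, 27.5], [41.0, 9.4, 33.0]]
side -1 6 [-41.8  -2.2  22.9] (np.float64(-44.056075844726834), np.float64(-39.85351529728716))
side 1 4 [47.3  0.3 20.3] (np.float64(43.198416421177164), np.float64(51.39124675112199))
body 118 [[-38.1, -11.1, 23.0], [-0.5, -2.0, 27.9], [38.8, 8.7, 32.2]]
```

It is about 2–3 mm off centre, which is fine. Now back to the handle to shut the lid.

>>> arm_command(turn=[[0,0,0],[0,0,0],[0,0,0],[0,0,0],[0,0,0],[0,0,0],[0,0,0],[0,0,0],[0,0,0]], xyz=[[0,0,-0.9],[0.7,0,0],[0.8,0,0],[0.8,0,0],[0.8,0,0],[0.8,0,0],[0.8,0,0],[0.6,0,0],[0,0,0]], claw=[45,45,45,45,45,45,45,45,45])

```text
time_s: 19.25
position: [0.6212, -0.0586, 0.2502]
tool_rot: [[0.998, 0.063, 0.003], [0.063, -0.998, -0.001], [0.003, 0.001, -1.0]]
ft_force: [-1.9, -0.0, -0.9]
grip_width: 0.045
gripper_force: 0.0
```

```bash
python3 - <<'E'
from h import *
delta([.6198,-.0600],.127)
im,w=cloud("side");d=w-np.r_[pin(2),0]
c=np.stack([d[...,:2]@ex,d[...,:2]@ey,w[...,2]],-1)*1000
m=(c[...,0]>55)&(c[...,0]<120)&(abs(c[...,1])<38)&(c[...,2]>60)&(c[...,2]<175)&(im.min(-1)>90)
q=c[m];print(len(q));print(np.polyfit(q[:,2],q[:,0],1),q.max(0))
E
```

```text
t 19.25 pos [ 0.6212 -0.0586  0.2502] F [-1.9 -0.  -0.9] w 0.04497213057259302 0.0
turn [ 0.015 -0.029  0.027] shift(after turn) [-0.031  0.027  2.464]
376
[ 0.13737411 53.52375962] [ 92.29947835  37.77970601 163.00864146]
```

>>> arm_command(turn=[[0.015,-0.03,0.03],[0,0,0],[0,0,0],[0,0,0],[0,0,0],[0,0,0],[0,0,0],[0,0,0],[0,0,0],[0,0,0],[0,0,0]], xyz=[[-0.03,0.03,0.3],[0,0,0.5],[0,0,0.5],[0,0,0.5],[0,0,0.46],[0,0,0.2],[0,0,0],[0,0,0],[0,0,0],[0,0,0],[0,0,0]], claw=[45,45,45,45,45,45,45,15,15,15,15], squeeze=25)

```text
time_s: 20.4
position: [0.6173, -0.0601, 0.1308]
tool_rot: [[0.998, 0.06, 0.003], [0.06, -0.998, 0.0], [0.003, -0.0, -1.0]]
ft_force: [-0.1, 5.1, 2.2]
grip_width: 0.023
gripper_force: 26.6
```

>>> arm_command(turn=[[0,0,0],[0,0,0],[0,0,0],[0,0,0],[0,0,0],[0,0,0],[0,0,0],[0,0,0]], xyz=[[-0.18,0,-0.07],[-0.235,0,-0.064],[-0.24,0,-0.037],[-0.243,0,-0.012],[-0.243,0,0.016],[-0.24,0,0.04],[-0.233,0,0.068],[-0.225,0,0.092]], claw=[15,15,15,15,15,15,15,15])

```text
time_s: 21.2
position: [0.5253, -0.0656, 0.1292]
tool_rot: [[0.998, 0.06, 0.005], [0.06, -0.998, -0.0], [0.005, 0.0, -1.0]]
ft_force: [1.8, 5.8, 2.2]
grip_width: 0.023
gripper_force: 26.5
```

>>> arm_command(turn=[[0,0,0],[0,0,0],[0,0,0],[0,0,0],[0,0,0],[0,0,0],[0,0,0],[0,0,0],[0,0,0]], xyz=[[-0.214,0,0.118],[-0.2,0,0.138],[-0.183,0,0.161],[-0.165,0,0.178],[-0.145,0,0.196],[-0.122,0,0.21],[-0.096,0,0.224],[-0.076,0,0.2],[0,0,0]], claw=[15,15,15,15,15,15,15,15,15])

```text
time_s: 22.1
position: [0.4644, -0.0693, 0.0563]
tool_rot: [[0.998, 0.059, -0.0], [0.059, -0.998, 0.001], [-0.0, -0.001, -1.0]]
ft_force: [-2.5, 5.6, 0.5]
grip_width: 0.0232
gripper_force: 27.9
```

Press down in small steps until it bottoms.

>>> arm_command(turn=[[0,0,0],[0,0,0],[0,0,0],[0,0,0]], xyz=[[0,0,0.04],[0,0,0.03],[0,0,0],[0,0,0]], claw=[15,15,15,15])

```text
time_s: 22.5
position: [0.4638, -0.0693, 0.0534]
tool_rot: [[0.998, 0.06, -0.002], [0.06, -0.998, 0.001], [-0.002, -0.001, -1.0]]
ft_force: [-6.3, 4.3, 2.1]
grip_width: 0.023
gripper_force: 28.2
```

I'll release, then press on the handle top with shut fingers to make sure.

>>> arm_command(turn=[[0,0,0],[0,0,0],[0,0,0],[0,0,0],[0,0,0],[0,0,0],[0,0,0],[0,0,0],[0,0,0],[0,0,0]], xyz=[[0,0,0],[0,0,0],[0,0,0],[0,0,-0.4],[0,0,-0.6],[0,0,0],[0,0,0],[0,0,0],[0,0,0],[0,0,0]], claw=[45,45,45,45,45,0,0,0,0,0])

```text
time_s: 23.5
position: [0.4647, -0.0699, 0.1022]
tool_rot: [[0.998, 0.059, -0.0], [0.059, -0.998, -0.0], [-0.0, 0.0, -1.0]]
ft_force: [0.0, 0.1, -0.1]
grip_width: -0.0
gripper_force: 0.0
```

>>> arm_command(turn=[[0,0,0],[0,0,0],[0,0,0],[0,0,0],[0,0,0]], xyz=[[0,0,0.3],[0,0,0.15],[0,0,0.05],[0,0,0.02],[0,0,0]], claw=[0,0,0,0,0])

```text
time_s: 24.0
position: [0.4651, -0.07, 0.0769]
tool_rot: [[0.998, 0.059, 0.001], [0.059, -0.998, -0.001], [0.001, 0.001, -1.0]]
ft_force: [-0.1, -0.9, 0.5]
grip_width: 0.0001
gripper_force: 0.0
```

>>> arm_command(turn=[[0,0,0],[0,0,0],[0,0,0],[0,0,0]], xyz=[[0,0,0.04],[0,0,0.03],[0,0,0],[0,0,0]], claw=[0,0,0,0])

```text
time_s: 24.4
position: [0.4653, -0.0701, 0.0745]
tool_rot: [[0.998, 0.06, 0.002], [0.06, -0.998, -0.001], [0.002, 0.002, -1.0]]
ft_force: [-3.5, 1.5, 13.4]
grip_width: 0.0004
gripper_force: 6.8
```

It is bottomed at 0.0745, which is fully shut. I'll retreat and check.

>>> arm_command(turn=[[0,0,0],[0,0,0],[0,0,0],[0,0,0],[0,0,0],[0,0,0],[0,0,0]], xyz=[[0,0,-0.4],[0,0,-0.8],[0,0,-0.8],[0,0,-0.8],[-0.6,0,0],[-0.8,0,0],[0,0,0]], claw=[0,0,0,0,0,0,0])

```text
time_s: 25.1
position: [0.3916, -0.0733, 0.2133]
tool_rot: [[0.998, 0.059, -0.001], [0.059, -0.998, -0.0], [-0.001, 0.0, -1.0]]
ft_force: [-0.1, 1.2, 0.2]
grip_width: -0.0003
gripper_force: 0.0
```

```bash
python3 - <<'E'
from h import *
im,w=cloud("side");d=w-np.r_[pin(2),0]
c=np.stack([d[...,:2]@ex,d[...,:2]@ey,w[...,2]],-1)*1000
for k in(0,1,-1):
    m=(abs(c[...,0])<60)&(abs(c[...,1]-78*k)<30)&(c[...,2]>35)&(c[...,2]<56)&(im.min(-1)>110)
    q=c[m];print(k,np.polyfit(q[:,0],q[:,2],1).round(3))
    m=(np.hypot(c[...,0],c[...,1]-78*k)<16)&(c[...,2]>56);print(" pin",c[m][:,2].max().round(1))
cv2.imwrite("pics/side4.png",cv2.resize(im[110:220,180:310],None,fx=5,fy=5,interpolation=cv2.INTER_CUBIC))
E
```

```text
0 [1.0000e-03 4.5046e+01]
 pin 70.1
1 [ 0.    45.109]
 pin 73.3
-1 [-1.0000e-03  4.5141e+01]
 pin 69.7
```

View pics/side4.png

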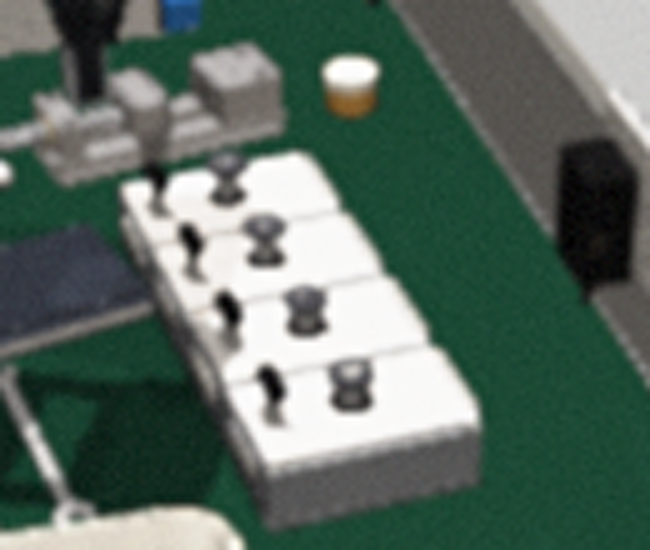

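All four lids lie flat, and lid 2 is level with its neighbours (slope 0.001). Its pin is back up at about 4 mm of travel, so an attenuator is underneath. Handing in.

```bash
python3 -c "
from rig import env
print(env.close_job())"
```

```text
the job is handed in; nothing more can be done
None
```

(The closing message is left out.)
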